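Put the specimen dry box under gas

TASK

Put the specimen dry box under dry gas: press its hinged lid down until it snaps fully shut, then turn the vent valve (the one with the short finned silencer on its end) fully shut, lever across its pipe and against its stop, and only then turn the gas valve (the one with the smooth gas cartridge on its end) fully open, lever along its pipe and against its stop. Leave the specimen cup beside the valves and the timer lying between them where they are, and let go of everything at the end.

Things in the scene. Friction and masses are not known exactly. Their poses are not given: they have to be found in the camera images.
- dry_box: white plastic box with a grey hinged lid, 160 (x) x 200 (y) x 120 mm high, fixed to the table, front to the robot at yaw 0; a manifold bar across its front carries the two valves, 75 mm left and right of the middle. Origin under its centre on the table; x points to its back, y left, z up. The lid's hinge axis runs along y at the back, at x = +86, z = 115 mm
- lid_edge (a point): point to press, on the lid's upper face in the middle of its width, 16 mm behind its front edge; 160 mm from the hinge axis along the lid and 16 mm above it. Moves with the lid: z is normal to its upper face, -x points to its free edge. The lid is flat, 10 mm thick, 206 mm wide, with a 60 mm wide thumb tab beyond the edge. Shut, this point is 131 mm above the table
- lid (a joint): lid angle, rad: 0 = shut, larger = front edge raised (it starts ajar at 0.45 to 0.8). A stiff hinge holds it where it is left (1 to 2 N at lid_edge). At about 0.06 it meets a spring catch and needs roughly 8 N at the edge; below about 0.04 it snaps to its stop at 0 and is held
- vent_valve: Brass ball valve on the front of the manifold bar, vent valve: its outlet carries a short brass silencer with five fins, 25 mm across and 40 mm long. Origin on the table under the manifold's front face; x points back to the box, y left, z up. Pipe axis along x at 60 mm height; handle stem 56 mm in front of the origin (x = -56 mm). Either valve may be the left one.
- vent_handle (a joint): vent valve handle, rad; starts open or nearly so (1.2 to 1.57). 0 = shut, lever across its pipe (along the valve's -y); 1.571 = open, lever along its pipe (along the valve's -x, over the outlet). Opens clockwise seen from above, shuts counter-clockwise; hard stops at 0 and 1.571. Stiff (0.22 N m, about 4 N at the grip), stays where it is left.
- vent_grip (a point): middle of the white grip of the vent valve's lever, 60 mm from its stem axis, 120 mm above the table. The grip is a bar 62 mm long (24 to 86 mm from the stem axis), 15 mm wide and 12 mm tall; its length runs along this point's y axis (outward end at -y).
- vent_stem (a point): on the vent handle's vertical turning axis, at the height of the lever (120 mm); axes as the valve's
- gas_valve: Brass ball valve on the front of the manifold bar, gas valve: its outlet carries a smooth steel gas cartridge, 38 mm across and 98 mm long, its top 79 mm above the table. Origin on the table under the manifold's front face; x points back to the box, y left, z up. Pipe axis along x at 60 mm height; handle stem 56 mm in front of the origin (x = -56 mm). Either valve may be the left one.
- gas_handle (a joint): gas valve handle, rad; starts shut or nearly so (0 to 0.3). 0 = shut, lever across its pipe (along the valve's -y); 1.571 = open, lever along its pipe (along the valve's -x, over the outlet). Opens clockwise seen from above, shuts counter-clockwise; hard stops at 0 and 1.571. Stiff (0.22 N m, about 4 N at the grip), stays where it is left.
- gas_grip (a point): middle of the white grip of the gas valve's lever, 60 mm from its stem axis, 120 mm above the table. The grip is a bar 62 mm long (24 to 86 mm from the stem axis), 15 mm wide and 12 mm tall; its length runs along this point's y axis (outward end at -y).
- gas_stem (a point): on the gas handle's vertical turning axis, at the height of the lever (120 mm); axes as the valve's
- specimen_cup: loose lidded specimen cup, 66 mm across, 75 mm high, left of the valves; origin under its centre. To be left alone
- timer: loose countdown timer lying flat, 58 x 66 x 19 mm, on the table in front, between the two valves' outlets; origin under its centre. To be left alone

How it is judged:
By the outcome, as a careful person would: the job done as asked, in the order asked, and still so for the second after the job is handed in, with the robot touching nothing.
It also fails if it takes over 61 s, if anything falls off the work surface, if the arm or the gripper's body presses on something with over 40 N, if the wrist force passes 120 N, or if a joint passes its speed limit or range.

ROBOT

A 6-joint arm with a two-finger parallel gripper is mounted at the origin on a cart in front of the work surface, level with it; the furniture and walls round the work are solid. World frame = base frame: x ahead of the robot, y to its left, z up, the work surface at z = 0. Lengths are in m, angles in rad, forces in N, time in s.
With the tool pointing down it reaches from about 0.275 to 0.775 m from the base axis. Payload 14.6 kg.
Tool frame: the origin (TCP) lies at the very end of the fingers, on their centre line; the grasp point (between the pads) lies 19 mm behind it (env.hold_point_z is the z of the grasp point in the tool frame, in m); z points along the fingers, y is the direction in which the jaws open and shut (so a half turn about z gives the same grasp; the last joint's range is limited). The gripper opens to 85 mm and grips with 20 to 120 N. Pads are 22 mm wide; open, the fingers measure 114 mm over their backs; the gripper's body (76 mm by 85 mm) begins 54 mm behind the grasp point. The pads swing forward as they close: fully open they stand 13 mm farther back than shut.
Start: joints at [-1.438, 0.263, -0.048, 1.259, 0, 1.415], TCP at [0.149, -0.503, 0.231] pointing down, gripper open.
Joint ranges: [-2.65, 2.65], [-0.89, 1.7], [-1.18, 1.37], [-2.13, 2.11], [-1.35, 1.29], [-3.14, 3.14]. Speed limits (rad/s): [1.89, 1.89, 2.57, 2.79, 3.14, 3.14].

INTERFACE

Orientations are given as a unit quaternion [x, y, z, w].
In Python, from bench import env gives the robot as it stands. The module is installed in compiled form; this text tells all that it offers.
- The arm moves only by the tool drive_tool, never from a script. Its argument "plan" is a list of rows, each a list of 2 entries, a list of its own where there are three numbers: the shift along the tool's x, y, z in units of 40 mm (1.0 is 40 mm), then the turn about the tool's z in degrees. A call has 1 to 20 rows; each row shifts and turns the commanded pose from where the row before left it, along the tool's axes as they then stand; what a row does not reach is not made up. A row lasts 1/10 s, in which the tool goes at most 50 mm and 8.59 degrees, less where a joint would pass 70% of its speed; a pose out of reach is approached as far as the arm can. A call is refused whole if a number of a shift passes 1 or a number of a turn 8.59, either way. A call with a gripper value outside its range is refused whole. "hand" is the finger opening in mm, from 0 to 85.4, set as the call begins (left out, the last holds). The fingers move at their own pace and stop on an object; "newtons" is the grip in N (left out, the last holds). Time passes only in rows, so rows that do not move let the fingers close. It gives the time, the measured TCP pose, the force and the opening at its end, in the units of the state.
- env.get_state(): the state, without advancing time (a new reading comes with each control period).
- env.camera(name): name is "scene" or "top" or "wrist"; returns (picture, depth): 480x640x3 uint8, red, green, blue; 480x640 float32, m along the optical axis (not along the pixel's ray), 0 where there is no reading.
- env.camera_model(name): a dict with "fx", "fy", "cx", "cy" (pixels), "k1" (the pictures are not rectified: a ray, as slopes to the right and down, at radius r is drawn at 1 + k1 r^2 times it, then the intrinsics apply), "position" and "orientation" of the camera in the world; the wrist camera has in their place "T_tool_cam" (4x4, takes a point from camera to tool coordinates, whose origin is the TCP and whose axes are the flange's). Camera axes: x right, y down, z forward; pixel columns grow to the right and rows downward; lengths in m; the calibration is good to about 2 mm. A picture is of the moment at which its call begins: read the wrist's pose just before it. camera_model takes no time and is no camera call.
- env.job_done(): hands the job in, once; it reports no verdict.
Trained networks look in the newest picture that a camera, given by its name, has taken for a name from the list of things; names that differ only in an ending like _2 or _b are one class to them, and where a whole thing is asked for, a point or a joint stands for the part that bears it (a point fixed in the world has none). Each returns a list of dicts, best first, with "p" (0 to 1); they miss things now and then, are a little off and sometimes report something else, mostly with a low value. They report only what shows in the picture. A call takes as long as a camera call.
- env.look_for(query, camera): "xyz" ([x, y, z] in m, in world coordinates, good to about 4 mm: the middle of the surface that is visible of it).
- env.silhouettes(query, camera): "pixels" (480x640 bool, what is visible of it).
The state is a dict: "time_s": time; "joint_pos": joint angles; "qd": joint speeds; "joint_torque": joint torques, N m; "position": TCP position; "ee_rot": TCP orientation; "contact_force": force on the tool from outside, world axes, zero at the start; "moment": the same for the moment, N m; "finger_gap": finger opening in m.
Only numpy, scipy, OpenCV 4.12 (cv2) and the standard library are available. Lean on these libraries where they do the work, as an engineer would, in place of code of your own. Each camera call takes 0.05 s, during which the arm holds its last target.

## Working session

There is one attempt and no reset: what is moved stays moved. The work goes in short steps, Python scripts to look and compute and a tool call to move; the robot and the scene stay as the last step left them, time stands still between calls to the robot, and variables do not carry over. Pictures are saved under pics/ and viewed, and the job is handed in when it is done.

Besides the shell and the picture viewer there is one more tool, called after ">>>" as name(argument=value, ...) on one line, values as JSON. drive_tool: Moves the arm, as the interface text tells. Its arguments: {"type":"object","properties":{"plan":{"type":"array"},"hand":{"type":"number"},"newtons":{"type":"number"}},"required":["plan"]}

```bash
mkdir -p pics
cat > h.py <<'E'
import numpy as np, cv2
from bench import env
from scipy.spatial.transform import Rotation as R
def st():
    s=env.get_state(); return s
def snap(n,f):
    im,d=env.camera(n); cv2.imwrite('pics/'+f,im[:,:,::-1]); np.save('pics/'+f+'.npy',d); return im,d
E
python3 - <<'E'
from h import *
s=st(); print({k:np.round(v,3) for k,v in s.items()}); print(env.hold_point_z)
for n in ('scene','top'):
    snap(n,n+'0.png'); m=env.camera_model(n); print(n,m)
    for q in ('dry_box','lid_edge','vent_valve','vent_grip','gas_valve','gas_grip','specimen_cup','timer','vent_stem','gas_stem'):
        print(q,[(np.round(o['xyz'],3).tolist(),round(o['p'],2)) for o in env.look_for(q,n)[:2]])
print(st()['time_s'])
E
```

```text
{'time_s': np.float64(0.0), 'joint_pos': array([-1.438,  0.264, -0.049,  1.259, -0.   ,  1.416]), 'qd': array([-0.002, -0.001,  0.   , -0.002,  0.   , -0.001]), 'joint_torque': array([ 0.0000e+00, -6.3762e+01,  3.8457e+01,  1.4000e-02, -0.0000e+00,
        0.0000e+00]), 'position': array([ 0.149, -0.503,  0.231]), 'ee_rot': array([ 0.99 ,  0.143,  0.   , -0.001]), 'contact_force': array([ 0.169,  0.137, -0.502]), 'moment': array([-0.031,  0.075,  0.009]), 'finger_gap': np.float64(0.085)}
-0.0187
scene {'fx': 576.3601437254912, 'fy': 576.3601437254912, 'cx': 320.42995686534465, 'cy': 245.52943583021607, 'k1': -0.15281077216474434, 'position': array([0.087145  , 0.59768051, 0.71006889]), 'orientation': array([-0.34200944,  0.82714784, -0.41510871,  0.16291331])}
dry_box [([0.657, 0.042, 0.079], 0.92)]
lid_edge [([0.645, 0.061, 0.22], 0.7), ([0.379, -0.002, 0.014], 0.47)]
vent_valve [([0.479, 0.078, 0.072], 0.79), ([0.503, -0.106, 0.125], 0.46)]
vent_grip [([0.455, 0.074, 0.123], 0.95)]
gas_valve [([0.49, -0.073, 0.072], 0.67)]
gas_grip [([0.501, -0.105, 0.124], 0.86)]
specimen_cup [([0
[... 260 characters left out ...]
5, 'cy': 242.43532391642162, 'k1': -0.1033599584567551, 'position': array([0.45576074, 0.04009901, 1.19210562]), 'orientation': array([-0.70453903,  0.70554819, -0.05497946,  0.05295059])}
dry_box [([0.65, 0.014, 0.158], 0.77), ([0.378, -0.014, 0.015], 0.47)]
lid_edge [([0.686, 0.018, 0.202], 0.96)]
vent_valve [([0.483, 0.074, 0.074], 0.72)]
vent_grip [([0.455, 0.072, 0.127], 0.82), ([0.484, 0.074, 0.073], 0.5)]
gas_valve [([0.485, -0.08, 0.073], 0.68), ([0.686, 0.016, 0.203], 0.62)]
gas_grip [([0.497, -0.114, 0.13], 0.83)]
specimen_cup [([0.502, 0.206, 0.07], 0.71)]
timer []
vent_stem [([0.482, 0.072, 0.072], 0.92)]
gas_stem [([0.484, -0.077, 0.073], 0.66), ([0.5, -0.113, 0.134], 0.16)]
1.1
```

View pics/scene0.png

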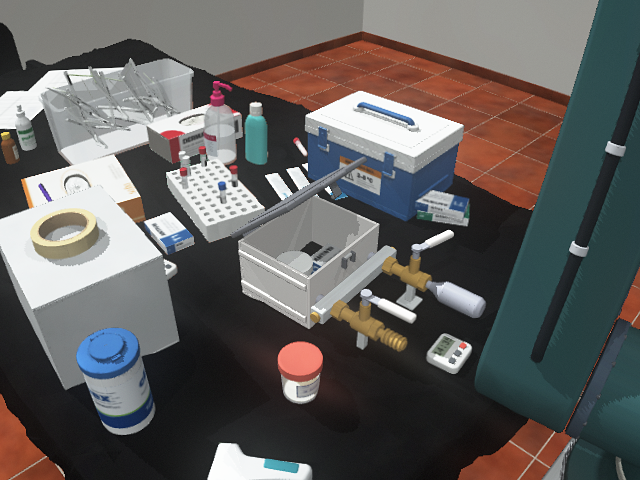

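View pics/top0.png

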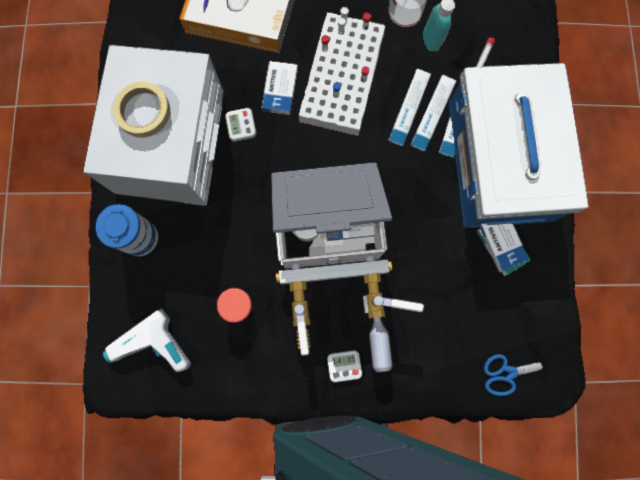

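```bash
cat >> h.py <<'E'
def deproj(n,d,pix,pose=None):
    m=env.camera_model(n); v,u=pix[:,0],pix[:,1]
    x=(u-m['cx'])/m['fx']; y=(v-m['cy'])/m['fy']
    r0=np.hypot(x,y); r=r0.copy()
    for _ in range(20): r=r0/(1+m['k1']*r*r)
    s=np.where(r0>0,r/np.maximum(r0,1e-9),1); z=d[v,u]
    p=np.stack([x*s*z,y*s*z,z],1); ok=z>0
    if 'position' in m: return R.from_quat(m['orientation']).apply(p)[ok]+m['position']
    T=m['T_tool_cam']; p=p[ok]@T[:3,:3].T+T[:3,3]
    return R.from_quat(pose['ee_rot']).apply(p)+pose['position']
def proj(n,P,pose=None):
    m=env.camera_model(n); P=np.atleast_2d(P)
    if 'position' in m: c=R.from_quat(m['orientation']).inv().apply(P-m['position'])
    else:
        t=R.from_quat(pose['ee_rot']).inv().apply(P-pose['position']); T=m['T_tool_cam']; c=(t-T[:3,3])@T[:3,:3]
    x=c[:,:2]/c[:,2:]; r2=(x**2).sum(1,keepdims=True); x=x*(1+m['k1']*r2)
    return x*[m['fx'],m['fy']]+[m['cx'],m['cy']]
def cloud(n,d):
    v,u=np.mgrid[0:480,0:640]; return deproj(n,d,np.stack([v.ravel(),u.ravel()],1))
E
python3 - <<'E'
from h import *
np.set_printoptions(suppress=True,precision=4)
for n in ('top','scene'):
    d=np.load(f'pics/{n}0.png.npy'); P=cloud(n,d)
    # table
    t=P[(np.abs(P[:,2])<.02)&(P[:,0]>.3)&(P[:,0]<.8)&(abs(P[:,1])<.3)]; print(n,'table z',np.median(t[:,2]))
    for nm,c in (('vent',(.47,.075)),('gas',(.49,-.1))):
        g=P[(P[:,2]>.108)&(P[:,2]<.14)&(np.hypot(P[:,0]-c[0],P[:,1]-c[1])<.085)&(P[:,0]<.53)]
        if len(g)<10: continue
        mu=g.mean(0); u,s,vt=np.linalg.svd(g[:,:2]-mu[:2]); a=vt[0]
        pr=(g[:,:2]-mu[:2])@a
        print(nm,len(g),mu,'dir',a,np.degrees(np.arctan2(a[1],a[0])),'ext',mu[:2]+a*pr.min(),mu[:2]+a*pr.max(),'zmed',np.median(g[:,2]))
    # lid
    for o in env.silhouettes('lid_edge',n)[:2]:
        L=deproj(n,d,np.argwhere(o['pixels'])); print('lid',o['p'],len(L))
        if len(L)<100: continue
        mu=np.median(L,0); k=np.abs(L-mu).max(1)<.2; L=L[k]; mu=L.mean(0)
        for _ in range(4):
            u,s,vt=np.linalg.svd(L-mu,full_matrices=False); e=abs((L-mu)@vt[2]); L=L[e<max(.003,np.median(e)*2)]; mu=L.mean(0)
        nn=vt[2]*np.sign(vt[2][2]); print(mu,'normal',nn,'lidang',np.arccos(nn[2]),'yaw',np.degrees(np.arctan2(nn[1],nn[0])), L.min(0),L.max(0))
    w=P[(P[:,2]>.10)&(P[:,2]<.125)&(P[:,0]>.5)&(P[:,0]<.8)&(abs(P[:,1])<.16)]
    print('rim',len(w),w.min(0),w.max(0))
    np.save(f'pics/{n}_P.npy',P)
E
```

```text
top table z 0.0036961950129907883
vent 396 [0.456  0.0713 0.1245] dir [-0.9916 -0.1296] -172.55475858913093 ext [0.5017 0.0773] [0.4102 0.0653] zmed 0.1247933905083789
gas 399 [ 0.5027 -0.111   0.1246] dir [0.171  0.9853] 80.15589887563627 ext [ 0.4944 -0.1584] [ 0.5107 -0.0646] zmed 0.12489226669630926
lid 0.9 6954
[0.6929 0.0218 0.1938] normal [0.6383 0.0666 0.7669] lidang 0.6967412895806183 yaw 5.957094364048093 [ 0.6204 -0.0855  0.1272] [0.7763 0.1298 0.2558]
rim 970 [ 0.5006 -0.1559  0.1   ] [0.775 0.122 0.125]
scene table z 0.003457813612736116
vent 629 [0.4522 0.0727 0.1228] dir [-0.9934 -0.1146] -173.42203438118955 ext [0.5004 0.0783] [0.4064 0.0674] zmed 0.1240060777506371
gas 400 [ 0.4993 -0.108   0.1233] dir [0.192  0.9814] 78.93297672341987 ext [ 0.4897 -0.1572] [ 0.5077 -0.0651] zmed 0.12464954397169498
lid 0.96 1808
[0.6625 0.0521 0.213 ] normal [0.6148 0.0894 0.7836] lidang 0.6703149074835573 yaw 8.278353879952007 [ 0.6154 -0.0859  0.1264] [0.756  0.1295 0.2509]
rim 3387 [ 0.5    -0.1495  0.1   ] [0.7572 0.1319 0.1249]
```

Run:
```python
import cv2
im=cv2.imread('pics/top0.png')[150:400,200:460]; cv2.imwrite('pics/top0c.png',cv2.resize(im,None,fx=2.4,fy=2.4,interpolation=cv2.INTER_CUBIC))
```

```text
(no output)
```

View pics/top0c.png

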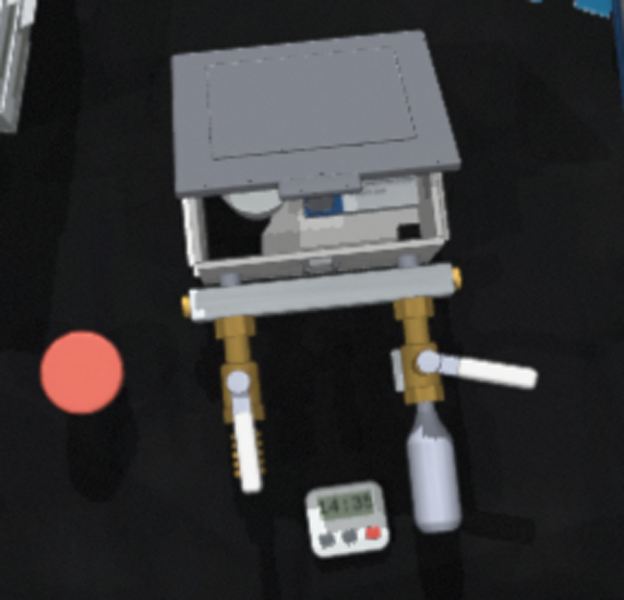

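>>> drive_tool(plan=[[[0,0,-0.2],-8],[[0,0,-0.2],-8],[[0,0,-0.2],-8],[[0,0,-0.2],-8],[[0,0,-0.2],-8],[[0,0,-0.2],-8],[[0,0,-0.2],-8],[[0,0,-0.2],-8],[[0,0,-0.2],-8],[[0,0,-0.2],-8],[[0,0,0],0]], hand=0)

```text
time_s: 2.3
position: [0.1491, -0.5037, 0.312]
ee_rot: [0.665, 0.747, -0.0, 0.001]
contact_force: [0.4, -0.2, 0.6]
finger_gap: -0.0002
```

>>> drive_tool(plan=[[[0.57,0.7,0],0],[[0.57,0.7,0],0],[[0.57,0.7,0],0],[[0.57,0.7,0],0],[[0.57,0.7,0],0],[[0.57,0.7,0],0],[[0.57,0.7,0],0],[[0.57,0.7,0],0],[[0.57,0.7,0],0],[[0.57,0.7,0],0],[[0.57,0.7,0],0],[[0.57,0.7,0],0],[[0.57,0.7,0],0],[[0.57,0.7,0],0],[[0.57,0.7,0],0],[[0.57,0.7,0],0],[[0.57,0.7,0],0],[[0.57,0.7,0],0],[[0.57,0.7,0],0],[[0.57,0.7,0],0]])

```text
time_s: 4.3
position: [0.6547, 0.0143, 0.3108]
ee_rot: [0.668, 0.744, -0.0, -0.0]
contact_force: [0.2, -0.6, -0.0]
finger_gap: -0.0003
```

>>> drive_tool(plan=[[[0,0,0.44],0],[[0,0,0.44],0],[[0,0,0.44],0],[[0,0,0.44],0],[[0,-0.12,0.22],0],[[0,-0.12,0.22],0],[[0,-0.12,0.22],0],[[0,-0.12,0.22],0],[[0,-0.12,0.22],0],[[0,-0.12,0.22],0],[[0,-0.07,0.23],0],[[0,-0.07,0.23],0],[[0,-0.07,0.23],0],[[0,-0.07,0.23],0]])

```text
time_s: 5.7
position: [0.614, 0.0084, 0.1504]
ee_rot: [0.666, 0.746, 0.0, -0.0]
contact_force: [1.0, -0.0, 0.5]
finger_gap: 0.0002
```

Run:
```python
from h import *
im,d=snap('scene','s1.png'); cv2.imwrite('pics/s1c.png',cv2.resize(im[130:400,200:520,::-1],None,fx=2.2,fy=2.2,interpolation=cv2.INTER_CUBIC))
```

```text
(no output)
```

View pics/s1c.png

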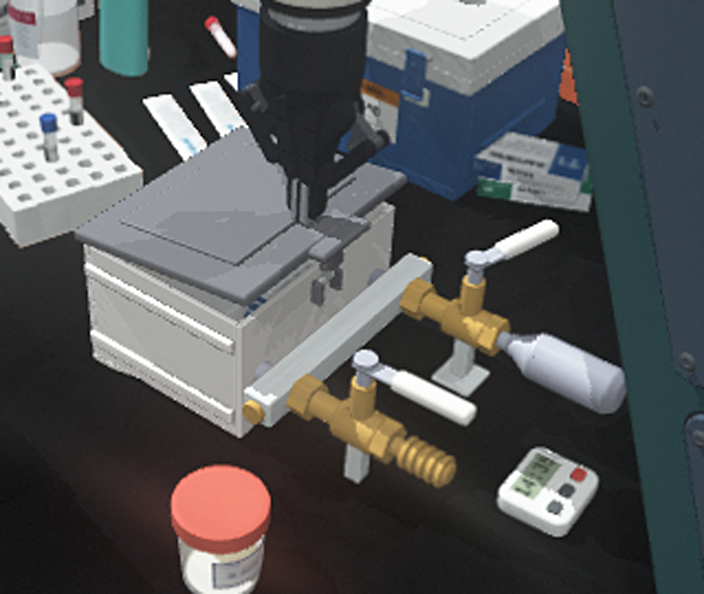

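The lid is nearly down, with the fingers near its front edge just behind the tab. I'll press on slowly through the catch.

>>> drive_tool(plan=[[[0,0,0.06],0],[[0,0,0.06],0],[[0,0,0.06],0],[[0,0,0.06],0],[[0,0,0.06],0],[[0,0,0.06],0],[[0,0,0.06],0],[[0,0,0.04],0],[[0,0,0],0]])

```text
time_s: 6.65
position: [0.6138, 0.0084, 0.133]
ee_rot: [0.666, 0.746, -0.0, -0.0]
contact_force: [-1.4, 0.5, 1.2]
finger_gap: -0.0002
```

>>> drive_tool(plan=[[[0,0,0.03],0],[[0,0,0.03],0],[[0,0,0.03],0],[[0,0,0],0]])

```text
time_s: 7.05
position: [0.6142, 0.0084, 0.1306]
ee_rot: [0.666, 0.746, 0.0, 0.001]
contact_force: [-9.0, -0.1, 20.2]
finger_gap: 0.0002
```

>>> drive_tool(plan=[[[0,0,-0.3],0],[[0,0,-0.6],0],[[0,0,-0.6],0],[[0,0,-0.6],0],[[0,0,-0.4],0],[[0.45,-0.71,0],0],[[0.45,-0.71,0],0],[[0.45,-0.71,0],0],[[0.45,-0.71,0],0],[[0.45,-0.71,0],0],[[0.45,-0.71,0],0],[[0,0,0],0]])

```text
time_s: 8.25
position: [0.4298, 0.0977, 0.2299]
ee_rot: [0.665, 0.747, 0.0, -0.0]
contact_force: [0.7, 0.8, -0.2]
finger_gap: 0.0002
```

Run:
```python
from h import *
np.set_printoptions(suppress=True,precision=4)
s=st();print(s['position'],s['joint_pos'],s['time_s'])
im,d=snap('scene','s2.png'); cv2.imwrite('pics/s2c.png',cv2.resize(im[130:400,200:520,::-1],None,fx=2.2,fy=2.2,interpolation=cv2.INTER_CUBIC))
for o in env.silhouettes('lid_edge','scene')[:2]:
    L=deproj('scene',d,np.argwhere(o['pixels'])); print('lid',o['p'],len(L))
    if len(L)<100: continue
    mu=np.median(L,0); k=np.abs(L-mu).max(1)<.2; L=L[k]; mu=L.mean(0)
    for _ in range(4):
        u,sv,vt=np.linalg.svd(L-mu,full_matrices=False); e=abs((L-mu)@vt[2]); L=L[e<max(.003,np.median(e)*2)]; mu=L.mean(0)
    nn=vt[2]*np.sign(vt[2][2]); print(mu,'normal',nn,L.min(0),L.max(0))
    rect=cv2.minAreaRect(L[:,:2].astype(np.float32)); print(rect)
s=st(); im,d=snap('wrist','w2.png')
for q in('vent_grip','vent_stem'):
    print(q,[(np.round(o['xyz'],4),o['p']) for o in env.look_for(q,'wrist')])
```

```text
[0.4298 0.0977 0.2299] [ 0.0381  0.1192 -0.2392  1.2122  0.0004  1.4939] 8.25
lid 0.96 7517
[0.6595 0.0296 0.1321] normal [-0.0054  0.0038  1.    ] [ 0.5631 -0.0867  0.1286] [0.7646 0.13   0.135 ]
((0.6608350276947021, 0.017949730157852173), (0.19157065451145172, 0.20772509276866913), 5.586070537567139)
vent_grip [(array([0.4568, 0.0722, 0.1266]), 0.79), (array([0.6458, 0.035 , 0.1369]), 0.36), (array([ 0.3805, -0.0108,  0.0114]), 0.23)]
vent_stem [(array([0.4744, 0.0751, 0.0757]), 0.61), (array([ 0.5099, -0.0655,  0.0053]), 0.51)]
```

View pics/s2c.png

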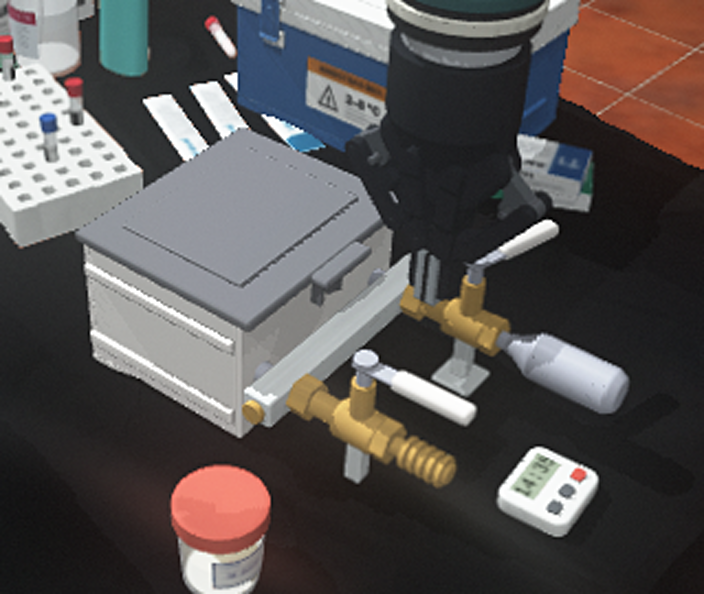

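View pics/w2.png

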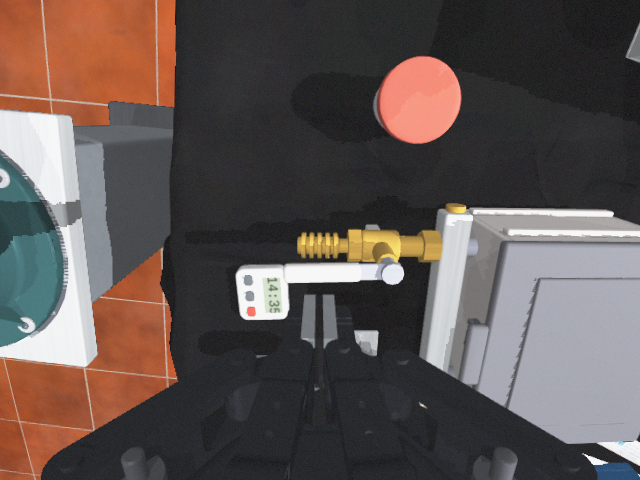

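Run:
```python
from h import *
np.set_printoptions(suppress=True,precision=4)
s=st(); d=np.load('pics/w2.png.npy'); print(s['time_s'], proj('wrist',s['position'],s))
v,u=np.mgrid[0:480,0:640]; P=deproj('wrist',d,np.stack([v.ravel(),u.ravel()],1),s)
for c in ((.47,.075),):
    g=P[(P[:,2]>.112)&(P[:,2]<.14)&(np.hypot(P[:,0]-c[0],P[:,1]-c[1])<.085)&(P[:,0]<.53)&(P[:,1]>.05)]
    mu=g.mean(0); a=np.linalg.svd(g[:,:2]-mu[:2],full_matrices=False)[2][0]; pr=(g[:,:2]-mu[:2])@a
    print(len(g),mu,a,mu[:2]+a*pr.min(),mu[:2]+a*pr.max(),np.median(g[:,2]))
    gg=g[(g[:,0]<.46)&(g[:,0]>.42)]; n=np.array([-a[1],a[0]]); q=(gg[:,:2]-mu[:2])@n; print(q.min(),q.max(),n)
```

```text
8.5 [[319.7234 311.9841]]
2277 [0.4546 0.0718 0.1239] [-0.9931 -0.1172] [0.5018 0.0773] [0.408  0.0663] 0.12472263733768246
-0.006432904728525446 0.00867202089058021 [ 0.1172 -0.9931]
```

The lid lies flat and shut, and the lever fit from the wrist camera agrees with the top camera. I'll lower the fingers beside the vent lever and start pushing.

>>> drive_tool(plan=[[[0,0,0.8],0],[[0,0,0.8],0],[[0,0,0.8],0],[[0,0,0.77],0],[[0,0,0],0],[[-0.13,0,0],0],[[-0.12,0,0],0],[[-0.216,-0.05,0],-8],[[-0.216,-0.05,0],-8],[[-0.216,-0.05,0],-8],[[-0.216,-0.05,0],-8]])

```text
time_s: 9.6
position: [0.4381, 0.0514, 0.104]
ee_rot: [0.432, 0.902, 0.001, 0.001]
contact_force: [-0.7, 5.9, 1.4]
finger_gap: -0.0001
```

>>> drive_tool(plan=[[[-0.216,-0.05,0],-8],[[-0.216,-0.05,0],-8],[[-0.216,-0.05,0],-8],[[-0.216,-0.05,0],-8],[[-0.216,-0.05,0],-8],[[-0.216,-0.05,0],-8],[[-0.216,-0.05,0],-8],[[0,0,0],0]])

```text
time_s: 10.4
position: [0.4813, 0.0125, 0.1032]
ee_rot: [-0.042, 0.999, 0.0, -0.001]
contact_force: [-11.3, 1.7, 3.4]
finger_gap: 0.0
```

>>> drive_tool(plan=[[[-0.05,0,0],0],[[-0.05,0,0],0],[[0,0,0],0]])

```text
time_s: 10.7
position: [0.4818, 0.0127, 0.1029]
ee_rot: [-0.039, 0.999, -0.0, -0.004]
contact_force: [-28.7, -3.9, 15.1]
finger_gap: -0.0002
```

>>> drive_tool(plan=[[[0.2,0,0],0],[[0.2,0,0],0],[[0,0,-0.8],0],[[0,0,-0.8],0],[[0,0,-0.8],0],[[0,0,-0.8],0],[[-0.23,-0.76,0],0],[[-0.23,-0.76,0],0],[[-0.23,-0.76,0],0],[[-0.23,-0.76,0],0],[[-0.23,-0.76,0],0],[[0,0,0],7.4],[[0,0,0],7.4],[[0,0,0],0]])

```text
time_s: 12.1
position: [0.5284, -0.1367, 0.2313]
ee_rot: [0.091, 0.996, -0.0, 0.001]
contact_force: [0.4, 0.3, 0.1]
finger_gap: 0.0001
```

```bash
cat > lev.py <<'E'
from h import *
np.set_printoptions(suppress=True,precision=4)
def lever(P,c,name):
    g=P[(P[:,2]>.116)&(P[:,2]<.136)&(np.hypot(P[:,0]-c[0],P[:,1]-c[1])<.095)&(P[:,0]<.53)]
    if len(g)<30: print(name,'few',len(g)); return
    mu=g.mean(0); a=np.linalg.svd(g[:,:2]-mu[:2],full_matrices=False)[2][0]; pr=(g[:,:2]-mu[:2])@a
    print(name,len(g),mu,a,np.degrees(np.arctan2(a[1],a[0])),mu[:2]+a*pr.min(),mu[:2]+a*pr.max())
E
python3 - <<'E'
from lev import *
s=st();print(s['position'],s['ee_rot'],s['time_s'],s['contact_force'])
for n in('scene','top','wrist'):
    s=st(); im,d=snap(n,n+'3.png'); v,u=np.mgrid[0:480,0:640]; P=deproj(n,d,np.stack([v.ravel(),u.ravel()],1),s)
    lever(P[P[:,1]>-.03],(.49,.077),n+' vent'); lever(P[P[:,1]<-.05],(.507,-.073),n+' gas')
E
```

```text
[ 0.5284 -0.1367  0.2313] [ 0.0912  0.9958 -0.0002  0.0007] 12.1 [0.3555 0.3194 0.1251]
scene vent 453 [0.4937 0.0398 0.1242] [-0.0861  0.9963] 94.94122782629476 [ 0.4981 -0.0108] [0.4897 0.0861]
scene gas 374 [ 0.499  -0.1099  0.124 ] [0.1908 0.9816] 79.00126987726513 [ 0.4892 -0.1605] [ 0.508  -0.0637]
top vent 398 [0.4981 0.0377 0.1246] [-0.104   0.9946] 95.96921688274546 [ 0.503 -0.009] [0.4931 0.0851]
top gas 303 [ 0.5047 -0.0996  0.1245] [0.1668 0.986 ] 80.39952513205255 [ 0.4986 -0.1358] [ 0.5106 -0.0645]
wrist vent 2860 [0.4956 0.036  0.1244] [ 0.0947 -0.9955] -84.56367126646013 [0.491  0.0844] [ 0.5    -0.0103]
wrist gas 2645 [ 0.5007 -0.1114  0.1246] [-0.1722 -0.9851] -99.91777990418082 [ 0.5089 -0.0648] [ 0.4926 -0.158 ]
```

View pics/scene3.png

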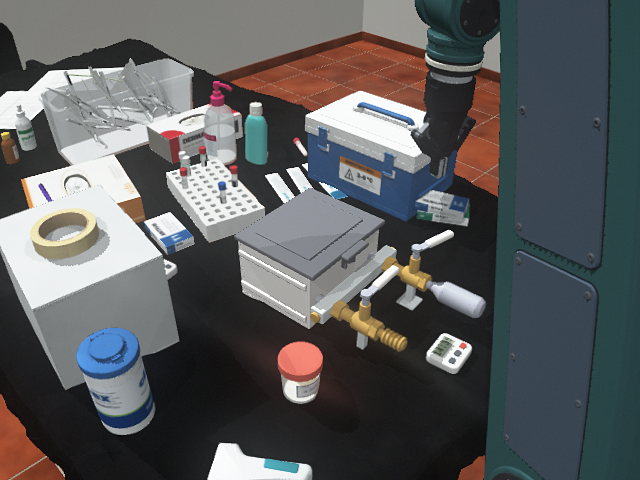

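View pics/wrist3.png

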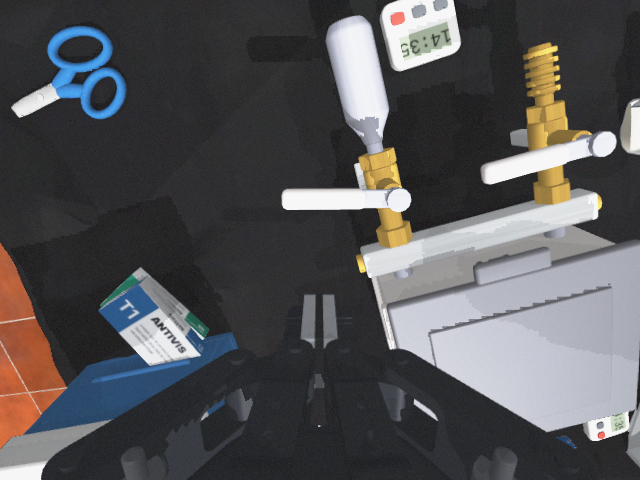

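Run:
```python
from h import *
np.set_printoptions(suppress=True,precision=3)
for n in ('top','scene'):
    P=np.load(f'pics/{n}_P.npy')
    k=P[(P[:,2]>.08)&(P[:,0]>.4)&(P[:,0]<.68)&(P[:,1]<-.12)&(P[:,1]>-.35)]
    for lo in np.arange(.4,.68,.04):
        q=k[(k[:,0]>=lo)&(k[:,0]<lo+.04)]; print(n,round(lo,2),len(q), (q[:,1].max(), q[:,2].max()) if len(q) else '')
```

```text
top 0.4 0 
top 0.44 0 
top 0.48 159 (np.float64(-0.12052934566030585), np.float64(0.12983808926912932))
top 0.52 0 
top 0.56 0 
top 0.6 0 
top 0.64 527 (np.float64(-0.2665472168572411), np.float64(0.17111894828335772))
top 0.68 0 
scene 0.4 0 
scene 0.44 0 
scene 0.48 151 (np.float64(-0.12010784751621106), np.float64(0.1291603596592964))
scene 0.52 0 
scene 0.56 0 
scene 0.6 0 
scene 0.64 949 (np.float64(-0.2637107097399707), np.float64(0.16762324258249217))
scene 0.68 0
```

The cooler is well clear. The vent is shut, with its lever at 275.4° against a box yaw of 5.4°. I'll start on the gas lever.

>>> drive_tool(plan=[[[0,0,0.8],0],[[0,0,0.8],0],[[0,0,0.8],0],[[0,0,0.8],0],[[0,0,0],0],[[0.18,0,0],0],[[0.17,0,0],0],[[0.21,-0.045,0],8],[[0.21,-0.045,0],8],[[0.21,-0.045,0],8],[[0.21,-0.045,0],8]])

```text
time_s: 13.35
position: [0.4818, -0.1281, 0.1043]
ee_rot: [0.363, 0.932, -0.0, 0.002]
contact_force: [4.6, -1.1, -3.0]
finger_gap: 0.0
```

>>> drive_tool(plan=[[[0.21,-0.045,0],8],[[0.21,-0.045,0],8],[[0.21,-0.045,0],8],[[0.21,-0.045,0],8],[[0.21,-0.045,0],8],[[0.1,-0.02,0],3],[[0,0,0],0]])

```text
time_s: 14.05
position: [0.452, -0.0971, 0.1047]
ee_rot: [0.679, 0.734, -0.003, 0.005]
contact_force: [2.6, -30.9, -8.9]
finger_gap: -0.0003
```

>>> drive_tool(plan=[[[-0.2,0,0],0],[[-0.4,0,0],0],[[0,0,-0.8],0],[[0,0,-0.8],0],[[0,0,-0.8],0],[[0,0,-0.8],0],[[-0.8,0,0],0],[[-0.8,0,0],0],[[-0.8,0,0],0],[[0,0,0],0]])

```text
time_s: 15.05
position: [0.4605, -0.2158, 0.2317]
ee_rot: [0.678, 0.735, -0.0, 0.001]
contact_force: [-0.1, 0.5, 0.4]
finger_gap: -0.0002
```

Run:
```python
from lev import *
s=st();print(s['position'],s['ee_rot'],s['time_s'],s['contact_force'])
for n in('scene','top','wrist'):
    s=st(); im,d=snap(n,n+'4.png'); v,u=np.mgrid[0:480,0:640]; P=deproj(n,d,np.stack([v.ravel(),u.ravel()],1),s)
    lever(P[P[:,1]>-.03],(.49,.077),n+' vent'); lever(P[P[:,1]<-.05],(.507,-.073),n+' gas')
    L=P[(P[:,0]>.6)&(P[:,0]<.72)&(abs(P[:,1]-.02)<.07)]; c=np.linalg.lstsq(np.c_[L[:,:2],np.ones(len(L))],L[:,2],rcond=None)[0]; print('lid slope',c[:2],np.median(L[:,2]),len(L))
    for q in('timer','specimen_cup'): print(q,[(np.round(o['xyz'],3),round(o['p'],2)) for o in env.look_for(q,n)[:2]])
```

```text
[ 0.4605 -0.2158  0.2317] [ 0.6783  0.7348 -0.      0.0013] 15.05 [-0.063   0.4941  0.3555]
scene vent 455 [0.4937 0.0399 0.1241] [-0.0874  0.9962] 95.01290441809742 [ 0.4981 -0.0107] [0.4899 0.0836]
scene gas 470 [ 0.4651 -0.0751  0.1235] [-0.9961 -0.0886] -174.9172953580523 [ 0.5157 -0.0706] [ 0.4209 -0.0791]
lid slope [0.0129 0.0007] 0.13333185046574347 3328
timer [(array([ 0.378, -0.006,  0.015]), 0.61)]
specimen_cup [(array([0.495, 0.22 , 0.073]), 0.86)]
top vent 395 [0.4981 0.0379 0.1248] [-0.1031  0.9947] 95.91687631807167 [ 0.503  -0.0091] [0.4932 0.0851]
top gas 399 [ 0.4715 -0.0766  0.1245] [-0.9948 -0.1023] -174.12954029218523 [ 0.5178 -0.0719] [ 0.4259 -0.0813]
lid slope [0.0158 0.0026] 0.13299915771232174 4555
timer [(array([ 0.38 , -0.013,  0.016]), 0.92), (array([0.665, 0.013, 0.134]), 0.38)]
specimen_cup [(array([0.502, 0.208, 0.071]), 0.75)]
wrist vent few 0
wrist gas 3754 [ 0.4695 -0.078   0.1246] [-0.994 -0.109] -173.73984797477254 [ 0.5166 -0.0728] [ 0.4227 -0.0831]
lid slope [0.0725 0.0077] 0.13256827953063116 1574
timer [(array([ 0.383, -0.038,  0.012]), 0.9)]
specimen_cup [(array([ 0.621, -0.063,  0.13 ]), 0.2)]
```

View pics/scene4.png

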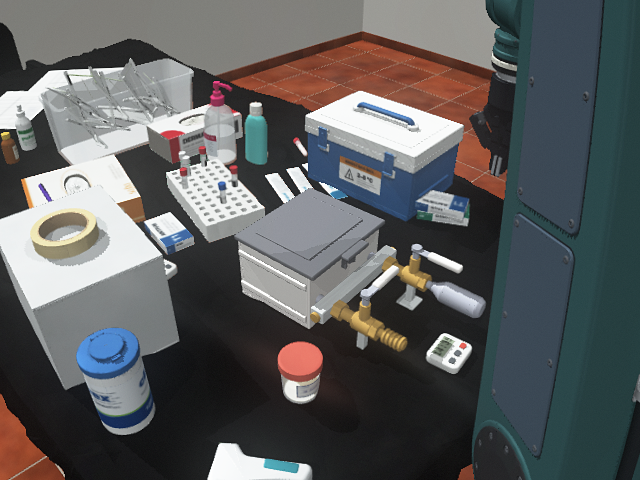

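View pics/top4.png

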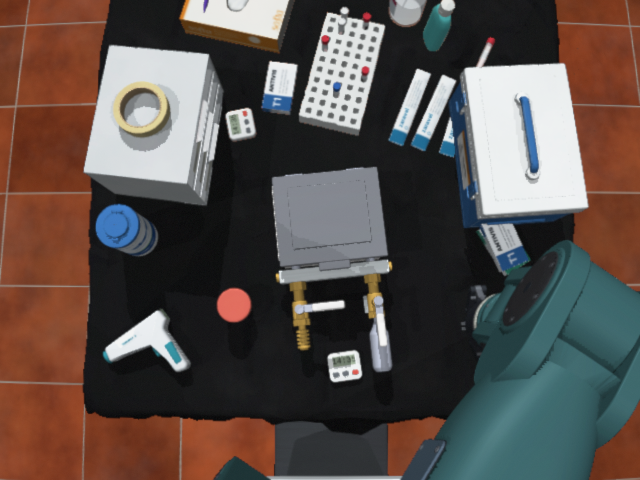

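```bash
python3 -c "
from h import *
print(env.job_done(), st()['time_s'])"
```

```text
the job is handed in; nothing more can be done
the job is handed in; nothing more can be done
```

The dry box is under dry gas: lid snapped shut, then vent valve shut, then gas valve open, all handed in at about 15.5 s of the 61 s allowed.

- **Lid:** I pressed it down with closed fingers until it stopped at 131 mm with about 20 N. In the next picture it lay flat, and it was still flat in the last check.
- **Vent valve (left, finned silencer):** I pushed the lever round to its stop, where it held against about 29 N without moving. It lies across its pipe, at 95.0° to 95.9° with the box turned about 5.4°.
- **Gas valve (right, smooth cartridge):** I pushed it only after the vent was shut, to its stop, where it held about 31 N. It lies along its pipe, at 185.1° to 186.3°.
- **Left alone:** the specimen cup and timer are at the same pixels in the top picture as at the start, and the arm is clear of everything.

**Disagreements:** the cameras differ by about 1° on the lever angles. In each fixed camera's picture, though, the two levers are 90° apart to within 0.1°, as expected with both on their stops. The wrist camera also gave poor readings of the lid slope, timer and cup from its last viewpoint, so I relied on the scene and top cameras for those.

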